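# Hold the shaft collar on the flat

### The arm

A 6-joint arm with a two-finger parallel gripper is mounted at the origin on a cart in front of the work surface, level with it; the furniture and walls round the work are solid. World frame = base frame: x ahead of the robot, y to its left, z up, the work surface at z = 0. Lengths are in m, angles in rad, forces in N, time in s.
With the tool pointing down it reaches from about 0.2 to 0.875 m from the base axis. Payload 3.4 kg.
Tool frame: the origin (TCP) lies between the finger pads; the fingertips stand 25 mm ahead of it and the grasp point (between the pads) lies 6 mm ahead of it (r.nose_length is the z of the fingertips in the tool frame, in m); z points along the fingers, y is the line along which they close (so a half turn about z gives the same grasp; the last joint's range is limited). The gripper opens to 94 mm and grips with 3 to 60 N. Pads are 16 mm wide; open, the fingers measure 119 mm over their backs; the gripper's body (75 mm by 177 mm) begins 78 mm behind the grasp point.
Start: joints at [1.108, 0.276, 1.505, -0, 1.361, -0.121], TCP at [0.193, 0.542, 0.23] pointing down, gripper open.
Joint ranges: [-2.89, 2.89], [-0.75, 2.08], [0.22, 2.7], [-1.18, 4.32], [0.11, 2.71], [-2.7, 2.7]. Speed limits (rad/s): [2.57, 2.57, 3.14, 3.14, 3.14, 3.14].

### API

Orientations are given as a unit quaternion [w, x, y, z].
In Python, from plant import r, gripper_to, inverse_kinematics, vision, models, telemetry gives the robot as it stands. Calls block until the motion is done:
- r.move_to(position, orientation): joint-space move of the TCP to a pose.
- r.move_l(position, rot=None, vel=0.15, guard=None): straight line of the TCP; rot=None keeps the orientation; vel is the mean speed in m/s. With guard (N) it stops when the force on the tool has changed by that much, and returns True; else False.
- r.movej(angles): joint-space move.
- gripper_to(opening, f_grip=None): finger opening in m; f_grip is the grip in N (None keeps the last); returns when the fingers have stopped.
- r.hold(seconds).
- inverse_kinematics(position, orientation): joint angles nearest the present ones, or None.
- vision.snapshot(name): name is "scene" or "top" or "wrist"; returns the picture (400x640x3 uint8, red, green, blue); there is no depth.
- vision.get_calibration(name): a dict with "fx", "fy", "cx", "cy" (pixels), "position" and "orientation" of the camera in the world. Camera axes: x right, y down, z forward; pixel columns grow to the right and rows downward; lengths in m; the calibration is good to about 2 mm. A picture is of the moment at which its call begins: read the wrist's pose just before it. get_calibration takes no time and is no camera call; for the wrist camera it gives the pose at the moment of the call.
A pose or a line that the arm cannot do raises r.PlanningError and nothing moves.
- r.sign_off(): hands the job in; it is judged then, once.
Trained networks look in the newest picture that a camera, given by its name, has taken for a name from the list of things; names that differ only in an ending like _2 or _b are one class to them, and where a whole thing is asked for, a point or a joint stands for the part that bears it (a point fixed in the world has none). Each returns a list of dicts, best first, with "score" (0 to 1); they miss things now and then, are a little off and sometimes report something else, mostly with a low value. They report only what shows in the picture. A call takes as long as a camera call.
- models.boxes_of(thing, camera): "at" ([x, y, z] in m, in world coordinates, good to about 4 mm: the middle of the surface that is visible of it).
- models.regions_of(thing, camera): "pixels" (400x640 bool, what is visible of it).
- models.mark_of(thing, camera): "at" ([x, y, z] in m, in world coordinates, good to about 4 mm: a listed point, or the origin of a listed thing).
Readings, each from a call of its own:
- telemetry.current_t(): time.
- telemetry.current_joints(): joint angles.
- telemetry.current_dq(): joint speeds.
- telemetry.current_joint_efforts(): joint torques, N m.
- telemetry.current_ee_pos(): TCP position.
- telemetry.current_tool_rot(): TCP orientation.
- telemetry.current_wrist_force(): force on the tool from outside, world axes, zero at the start.
- telemetry.current_torque(): the same for the moment, N m.
- telemetry.current_opening(): finger opening in m.
- telemetry.current_finger_force(): force on a finger pad.
Only numpy, scipy, OpenCV 4.12 (cv2) and the standard library are available. Lean on these libraries where they do the work, as an engineer would, in place of code of your own. Each camera call takes 0.05 s, during which the arm holds its last target. There are 200 camera calls.

### The job

Pinch the upright shaft of the blue gear drive with one finger on its brass-coloured flat, and turn it until the flat faces squarely to the side marked by the red arrow. Then pick up the loose shaft collar, lower it over the shaft's end with its brass set screw facing the flat, and finish while still holding it level in the gripper half-way along the flat, clear of the drive below, so that I can tighten the screw; do not let go. Leave the other tools and parts on the bench where they lie.

Things in the scene. Friction and masses are not known exactly. Their poses are not given: they have to be found in the camera images.
- drive: Fixed blue gear drive on a dark base plate (130 x 116 mm, 10 mm thick); blue housing 96 x 88 mm to 59 mm high, round aluminium boss (60 mm across) to 70 mm. Origin on the bench under the shaft axis, z up. A red arrow on the housing's top and a red patch on its front face mark the hex-key side, which is its own -x direction. The drive is bolted down at a different place and yaw (within about 25 degrees of facing the robot) each time.
- shaft (a joint): Turn of the upright steel output shaft, rad; 0 = the flat faces straight to the red arrow's side (the drive's -x), positive = flat turned counter-clockwise seen from above; stops at +-1.8. Starts between 0.5 and 1.4. Stiff by friction: about 0.06 N m turns it, it stays where left.
- shaft_mid (a point): Point on the shaft's axis at half the length of its flat, 124 mm above the bench; x points out of the flat, z up the shaft. The shaft is 24 mm in diameter and ends 26 mm above this point (150 mm above the bench; 3 mm chamfer on the end), round and bare from the boss (70 mm above the bench) to 24 mm below this point.
- flat_mid (a point): The brass-coloured milled flat on one side of the shaft: 46 mm high, 17 mm wide, 8 mm from the shaft's axis, running almost to the shaft's end. This point is its middle, on its surface; x points out of the flat, z up. Across the flat and the round back the shaft measures 20 mm, elsewhere up to 24 mm.
- collar_center (a point): Centre of the loose dark steel shaft collar (half-way up, on its bore's axis). The collar is a ring 50 mm outside, 28 mm bore, 32 mm high, 0.15 to 0.31 kg, standing on the bench with its bore upright; x points to its set screw, z up the bore. The screw's point stands 3.5 mm into the bore (10.5 mm from the axis), so the collar passes down the shaft only with the screw over the flat. It starts with the screw towards the robot, give or take 40 degrees.
- collar_screw (a point): Outer end of the collar's brass set screw (head 11 mm across), 30.5 mm from the bore's axis at half the collar's height; axes as the collar's.
- hex_key: black hex key, 33x88x8 mm; a bystander lying on the bench. Origin at the centre of its underside.
- bearing: ball bearing ring, 62 mm across, 16 mm high; a bystander lying on the bench. Origin at the centre of its underside.
- bolt_a: grey hex bolt lying down, 27x81x24 mm; a bystander lying on the bench. Origin at the centre of its underside.
- nut_2: brown hex nut, 34 mm across, 16 mm high; a bystander lying on the bench. Origin at the centre of its underside.
- marker: white marker pen with blue cap, 17x135x17 mm; a bystander lying on the bench. Origin at the centre of its underside.

How it is judged:
On the way:
1. the fingers pinch the shaft across its flat and the flat faces the red arrow's side (within 0.15 rad) (value of joint shaft between -0.15 and 0.15 rad and contact force between the fingers and flat_face above 1.5 N), for 0.2 s.
At the end, for the whole second after the job is handed in: The fingers hold the collar (over 3 N) round the shaft: bore within 5 mm of the axis, centre within 9 mm of mid-flat, level within 0.12 rad, screw on the flat's side and square to it within 0.22 rad, flat within 0.2 rad of the red arrow's side (horizontal distance between collar_center and shaft_mid below 0.005 m and z of collar_center in the frame of shaft_mid between -0.009 and 0.009 m and value of joint shaft between -0.2 and 0.2 rad and angle between the x axis of collar_center and the x axis of shaft_mid, either way round below 0.22 rad and x of collar_screw in the frame of shaft_mid above 0.02 m and angle between collar_center's own z axis and vertical below 0.12 rad and contact force between the fingers and collar above 3 N); the arm keeps its last pose, push and grip.
It fails at once if a bystander is moved more than 25 mm (distance of any of hex_key, bearing, bolt_a, nut_2, marker from where it was at the start of the episode above 0.025 m).
It also fails if it takes over 50 s, if anything falls off the work surface, if the arm or the gripper's body presses on something with over 40 N, if the wrist force passes 120 N, or if a joint passes its speed limit or range.

## Working session

There is one attempt and no reset: what is moved stays moved. The work goes in short steps, each a Python script; the robot and the scene stay as the last script left them, time stands still between calls to the robot, and variables do not carry over. Pictures are saved under pics/ and viewed, at most 10 in all, crops included, and the job is handed in when it is done.

```bash
mkdir -p pics; ls
python3 - <<'E'
from plant import r, vision, models, telemetry
import cv2, numpy as np
ims=[]
for c in ("scene","top"):
    im=vision.snapshot(c); ims.append(im); cv2.imwrite(f"pics/{c}0.png",im[:,:,::-1])
    k=vision.get_calibration(c); print(c,k)
    for t in ["drive","shaft_mid","flat_mid","collar_center","collar_screw","hex_key","bearing","bolt_a","nut_2","marker"]:
        m=models.mark_of(t,c); print(t,[(np.round(d["at"],3).tolist(),round(d["score"],2)) for d in m[:2]])
print(telemetry.current_t(), telemetry.current_tool_rot())
E
```

```text
pics
scene {'fx': 459.7179140273513, 'fy': 459.7179140273513, 'cx': 319.576177278912, 'cy': 199.09806324512843, 'position': array([-0.11861428, -0.57565764,  0.95696769]), 'orientation': array([-0.34341721,  0.83262944, -0.40414234,  0.15956759])}
drive [([0.502, 0.07, -0.004], 0.84), ([0.491, -0.215, 0.015], 0.23)]
shaft_mid [([0.503, 0.072, 0.121], 0.57), ([0.714, 0.125, 0.001], 0.38)]
flat_mid [([0.5, 0.065, 0.123], 0.54)]
collar_center [([0.526, -0.222, 0.015], 0.66), ([0.47, 0.323, 0.001], 0.65)]
collar_screw [([0.491, -0.214, 0.016], 0.85)]
hex_key [([0.637, 0.271, -0.0], 0.42)]
bearing [([0.463, -0.376, 0.001], 0.96)]
bolt_a [([0.472, 0.323, -0.001], 0.52)]
nut_2 [([0.679, 0.001, -0.002], 0.6)]
marker [([0.501, 0.074, 0.126], 0.65), ([0.718, 0.124, 0.001], 0.45)]
top {'fx': 414.56663444818537, 'fy': 414.56663444818537, 'cx': 322.27317722559417, 'cy': 202.51558477819802, 'position': array([ 0.3655062 , -0.05128171,  1.15453859]), 'orientation': array([-0.07615646,  0.70844439, -0.69953766,  0.05434894])}
drive [([0.507, 0.073, 0.001], 0.86)]
shaft_mid [([0.503, 0.072, 0.124], 0.5), ([0.676, 0.001, 0.0], 0.27)]
flat_mid [([0.474, 0.322, -0.003], 0.72), ([0.5, 0.063, 0.123], 0.53)]
collar_center [([0.523, -0.226, 0.02], 0.55)]
collar_screw [([0.494, -0.22, 0.019], 0.6)]
hex_key [([0.638, 0.276, 0.0], 0.63)]
bearing [([0.458, -0.372, 0.003], 0.66)]
bolt_a [([0.474, 0.321, -0.007], 0.68)]
nut_2 [([0.678, 0.002, -0.0], 0.61), ([0.457, -0.373, 0.001], 0.4)]
marker [([0.715, 0.126, 0.002], 0.63)]
1.1 [2.16454826e-05 1.70084166e-01 9.85429537e-01 6.38577655e-05]
```

View pictures.

Run:
```python
import cv2
a=cv2.imread("pics/top0.png"); b=cv2.imread("pics/scene0.png")
cv2.imwrite("pics/m0.png",cv2.resize(a,(800,500)))
cv2.imwrite("pics/m1.png",cv2.resize(b,(800,500)))
```

```text
(no output)
```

View pics/m0.png

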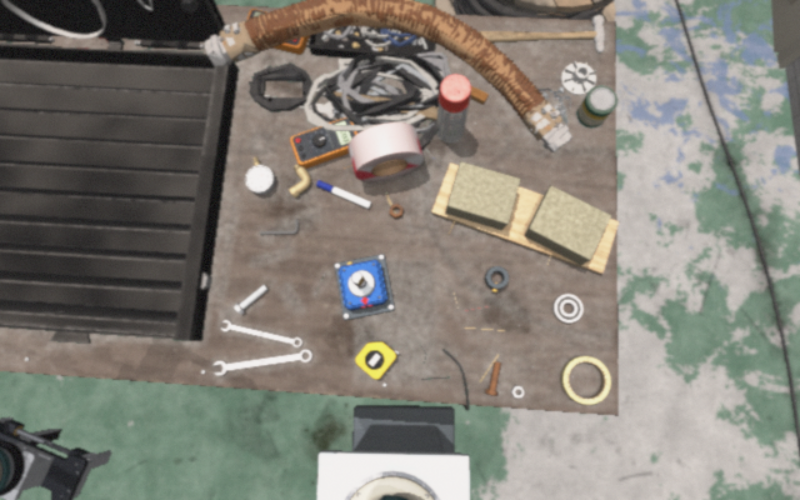

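View pics/m1.png

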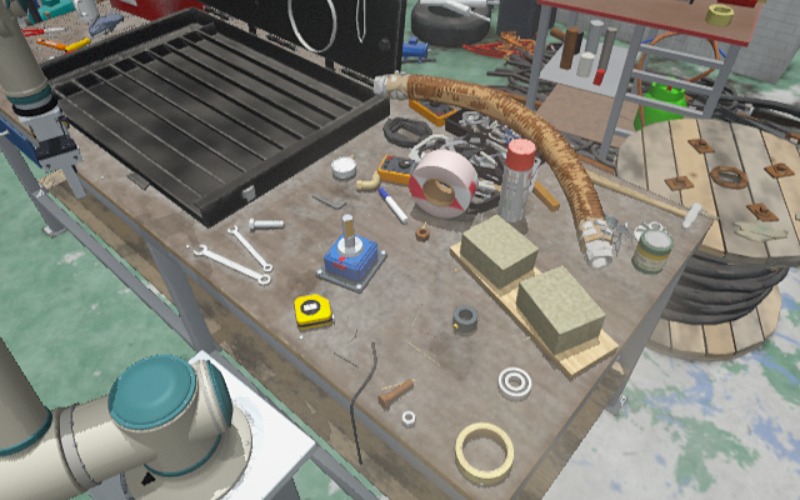

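```bash
cat > h.py <<'E'
from plant import r, gripper_to, inverse_kinematics, vision, models, telemetry
import cv2, numpy as np
from scipy.spatial.transform import Rotation as Ro
def qd(phi):
    "tool down, tool y axis at world angle phi"
    a=(phi+np.pi/2)/2
    return np.array([0,np.cos(a),np.sin(a),0])
def rot(q): return Ro.from_quat(np.roll(q,-1)).as_matrix()
def to_plane(px,k,z):
    px=np.atleast_2d(px).astype(float)
    d=np.c_[(px[:,0]-k["cx"])/k["fx"],(px[:,1]-k["cy"])/k["fy"],np.ones(len(px))]@rot(k["orientation"]).T
    p=k["position"]; return p+d*((z-p[2])/d[:,2])[:,None]
def proj(P,k):
    c=(np.atleast_2d(P)-k["position"])@rot(k["orientation"]); 
    return np.c_[c[:,0]/c[:,2]*k["fx"]+k["cx"],c[:,1]/c[:,2]*k["fy"]+k["cy"]]
def snap(c,f=None):
    k=vision.get_calibration(c); im=vision.snapshot(c)
    if f: cv2.imwrite(f"pics/{f}.png",im[:,:,::-1])
    return im,k
def marks(t,c): return [(np.round(d["at"],4).tolist(),round(d["score"],2)) for d in models.mark_of(t,c)[:2]]
E
python3 - <<'E'
from h import *
k=vision.get_calibration("wrist"); T=rot(telemetry.current_tool_rot()); p=telemetry.current_ee_pos()
off=T.T@(k["position"]-p); print("cam off in tool",off, "look",(T.T@rot(k["orientation"])).round(2).tolist(),k["fx"])
for phi in (-np.pi/2,np.pi/2):
    print(phi,inverse_kinematics([.45,.07,.36],qd(phi)))
# look down on the drive from robot's side
phi=min((-np.pi/2,np.pi/2),key=lambda f: np.abs(inverse_kinematics([.45,.07,.36],qd(f))[5]) )
R=rot(qd(phi)); lat=(R@off)
tgt=np.array([.47,.05,.40])-[lat[0],lat[1],0]
r.move_to(tgt,qd(phi)); im,k=snap("wrist","w1"); print(phi,tgt,k["position"])
for t in ["drive","shaft_mid","flat_mid"]: print(t,marks(t,"wrist"))
reg=models.regions_of("drive","wrist"); print(len(reg),reg[0]["pixels"].sum() if reg else 0)
cv2.imwrite("pics/w1b.png",cv2.resize(im[:,:,::-1],(800,500)))
E
```

```text
cam off in tool [ 7.75794814e-02 -1.04054005e-04 -1.54304622e-01] look [[-0.0, -0.96, -0.26], [1.0, -0.0, 0.0], [-0.0, -0.26, 0.96]] 305.77509996347794
-1.5707963267948966 [ 1.33319549e-03  4.22950666e-02  1.48162635e+00 -4.44089210e-16
  1.61767124e+00  1.57212952e+00]
1.5707963267948966 [ 1.33319549e-03  4.22950666e-02  1.48162635e+00 -4.44089210e-16
  1.61767124e+00 -1.56946313e+00]
1.5707963267948966 [0.54757948 0.05010405 0.4       ] [0.46994522 0.05086185 0.5540949 ]
drive [([0.5049, 0.0702, 0.0024], 0.85)]
shaft_mid [([0.5055, 0.071, 0.1243], 0.88)]
flat_mid [([0.5055, 0.0714, 0.1243], 0.56)]
1 4946
```

View pics/w1b.png

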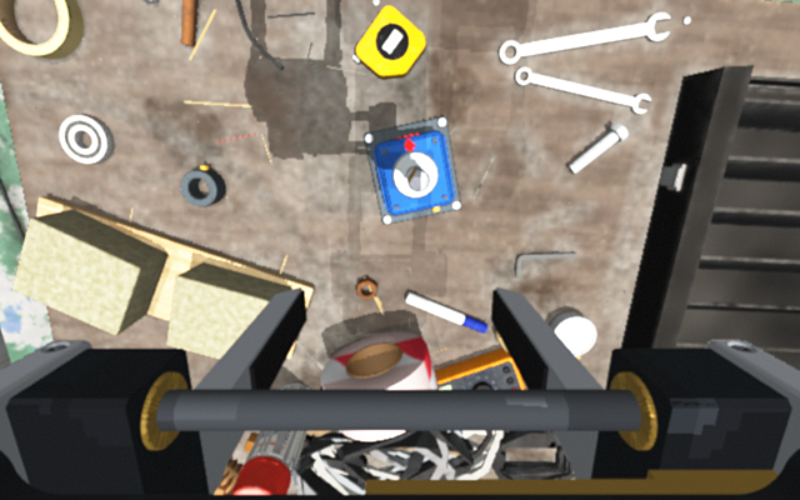

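Run:
```python
from h import *
im=cv2.imread("pics/w1.png"); k=vision.get_calibration("wrist")
b=np.array([[443,122],[369,138],[388,219],[457,206]])*.8
P=to_plane(b,k,.013)[:,:2]; print(P.round(4).tolist(), "ctr",P.mean(0), [np.linalg.norm(P[i]-P[i-1]).round(4) for i in range(4)])
e=[P[1]-P[0],P[2]-P[1],P[3]-P[2],P[0]-P[3]]
print("edge angles",[np.degrees(np.arctan2(v[1],v[0])).round(1) for v in e])
r.move_to([.535,-.01,.26],qd(np.pi/2)); im,k=snap("wrist","w2"); print(k["position"])
for t in ["shaft_mid","flat_mid","drive"]: print(t,marks(t,"wrist"))
u,v=proj([.504,.071,.1],k)[0].astype(int); print(u,v)
x0=max(u-110,0);y0=max(v-90,0); print(x0,y0)
cv2.imwrite("pics/w2b.png",cv2.resize(im[y0:y0+180,x0:x0+220,::-1],None,fx=3,fy=3,interpolation=cv2.INTER_CUBIC))
```

```text
[[0.4375, 0.1111], [0.4582, 0.0113], [0.5696, 0.0364], [0.5508, 0.1346]] ctr [0.50401622 0.07332863] [np.float64(0.1157), np.float64(0.1019), np.float64(0.1142), np.float64(0.1)]
edge angles [np.float64(-78.3), np.float64(12.7), np.float64(100.8), np.float64(-168.3)]
[ 0.45810701 -0.00971639  0.41525215]
shaft_mid [([0.5049, 0.0703, 0.122], 0.85)]
flat_mid [([0.5014, 0.0641, 0.1237], 0.56)]
drive [([0.5043, 0.0725, 0.002], 0.72)]
396 162
286 72
```

View pics/w2b.png

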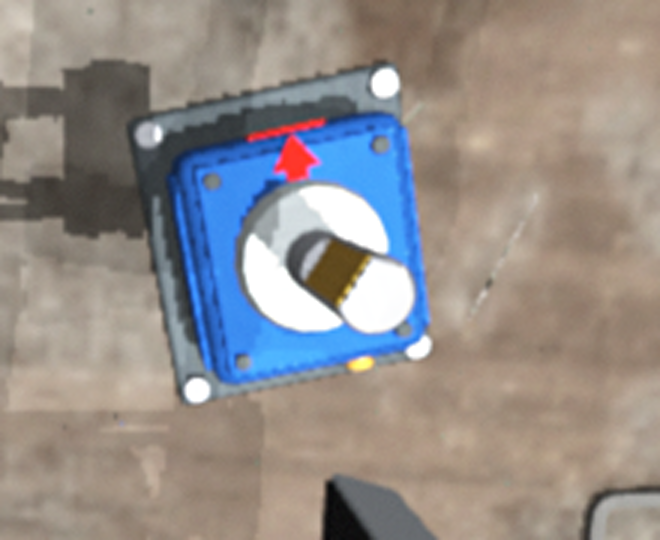

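Run:
```python
from h import *
k=vision.get_calibration("wrist")
f=lambda a,z: to_plane(np.array(a)/3+[286,72],k,z)[:,:2]
for a,z in (([[337,305],[374,258]],.147),([[303,280],[333,240]],.101)):
    P=f(a,z); d=P[1]-P[0]; n=np.array([d[1],-d[0]]); 
    if n[0]>0:n=-n
    print(P.round(4).tolist(),np.linalg.norm(d),"mid",P.mean(0),"normal deg",np.degrees(np.arctan2(n[1],n[0])),"axis",P.mean(0)-.008*n/np.linalg.norm(n))
print("end disc",f([[379,296]],.15))
c=f([[383,82],[149,134],[198,390],[418,346]],.013);e=np.diff(np.r_[c,c[:1]],axis=0);print(c.mean(0),np.degrees(np.arctan2(e[:,1],e[:,0])))
```

```text
[[0.5075, 0.0617], [0.4936, 0.0715]] 0.01707388500800752 mid [0.50057318 0.06657912] normal deg -125.2530685859873 axis [0.50519069 0.07311201]
[[0.5072, 0.0615], [0.4935, 0.0709]] 0.016635215258033274 mid [0.50038028 0.06615953] normal deg -124.4284801084048 axis [0.5049033  0.07275819]
end disc [[0.50431943 0.07297083]]
[0.50470928 0.0732945 ] [ -77.83738765   12.08712061  101.83612369 -167.4033583 ]
```

Run:
```python
from h import *
ax=np.array([.5047,.073]); 
def pose(a,z): # a: flat normal angle
    n=np.array([np.cos(a),np.sin(a)]); return [*(ax-.002*n),z]
a0,a1=np.radians([-125,-167.9])
phi=lambda a:a+np.pi
r.move_to(pose(a0,.26),qd(phi(a0)))
print(r.move_l(pose(a0,.128),vel=.12,guard=8))
print(gripper_to(.0,30)); print(telemetry.current_opening(),telemetry.current_finger_force(),telemetry.current_wrist_force())
for a in np.linspace(a0,a1,6)[1:]:
    r.move_to(pose(a,.128),qd(phi(a)))
r.hold(.4); print(telemetry.current_opening(),telemetry.current_finger_force(),telemetry.current_wrist_force(),telemetry.current_torque(),telemetry.current_t())
im,k=snap("wrist","w3"); print(k["position"],k["orientation"])
u,v=proj([.5047,.073,.1],k)[0].astype(int); print(u,v)
cv2.imwrite("pics/w3b.png",im[:,:,::-1])
```

```text
False
False
0.020221159407710628 29.99482755723875 [-1.94488027 -4.90845758  2.49366148]
0.01958903169166221 29.994615130126476 [-2.61169811 -3.90358599  1.45619415] [-0.73524994  0.4574957  -0.09526743] 9.3333
[0.48889073 0.14796894 0.28210532] [0.13300261 0.98523719 0.10697953 0.01316715]
318 241
```

View pics/w3b.png

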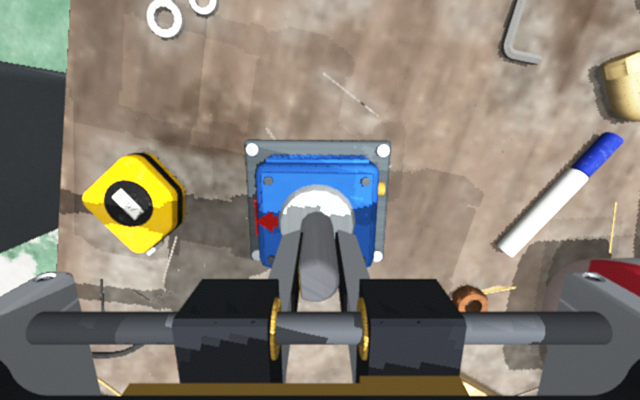

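Run:
```python
from h import *
gripper_to(.094,30)
p=telemetry.current_ee_pos(); r.move_l([p[0],p[1],.27],vel=.2)
r.move_to([.535,.073,.27],qd(np.pi/2)); im,k=snap("wrist","w4")
u,v=proj([.5047,.073,.1],k)[0].astype(int); x0,y0=u-65,v-75; A=im[y0:y0+150,x0:x0+130]
print("A",x0,y0,marks("shaft_mid","wrist"),marks("flat_mid","wrist")); np.save("k4.npy",k,allow_pickle=True)
r.move_to([.555,-.224,.20],qd(np.pi/2)); im,k=snap("wrist","w5")
print(marks("collar_center","wrist"),marks("collar_screw","wrist")); np.save("k5.npy",k,allow_pickle=True)
u,v=proj([.52,-.224,.02],k)[0].astype(int); x1,y1=max(u-65,0),max(v-75,0); B=im[y1:y1+150,x1:x1+130]
print("B",x1,y1,A.shape,B.shape,telemetry.current_t())
C=cv2.resize(np.hstack([A,B])[:,:,::-1],None,fx=3,fy=3,interpolation=cv2.INTER_CUBIC); cv2.imwrite("pics/w45.png",C)
```

```text
A 253 89 [([0.5079, 0.0691, 0.1236], 0.96), ([0.4963, -0.217, 0.0156], 0.27)] [([0.4964, 0.0673, 0.1226], 0.61)]
[([0.5253, -0.2192, 0.0169], 0.58)] [([0.4959, -0.2171, 0.0179], 0.84)]
B 252 82 (150, 130, 3) (150, 130, 3) 14.1417
```

View pics/w45.png

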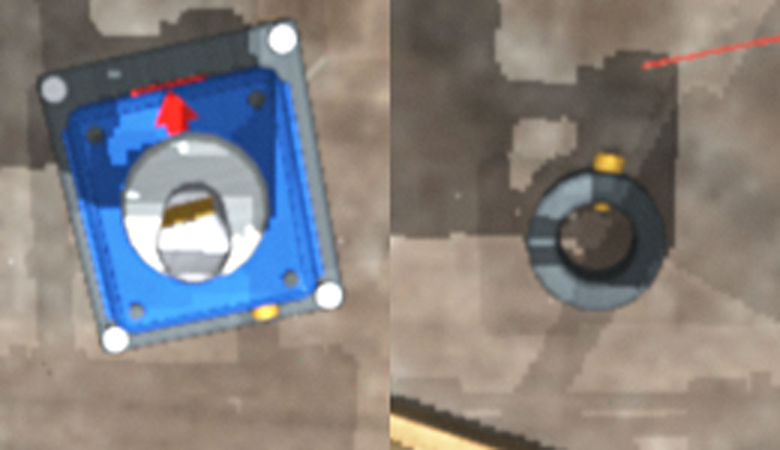

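Run:
```python
from h import *
k=np.load("k4.npy",allow_pickle=True).item(); f=lambda a,z,o: to_plane(np.array(a)/3+o,k,z)[:,:2]
P=f([[165,225],[214,209]],.147,[253,89]); d=P[1]-P[0]; print("flat edge",P.round(4).tolist(),np.degrees(np.arctan2(d[1],d[0])),"disc",f([[195,243]],.15,[253,89]))
c=f([[283,39],[54,89],[116,339],[329,295]],.013,[253,89]);e=np.diff(np.r_[c,c[:1]],axis=0);print(c.mean(0),np.degrees(np.arctan2(e[:,1],e[:,0])))
k=np.load("k5.npy",allow_pickle=True).item(); o=[252,82]
C=f([[207,240]],.032,o)[0]; S=f([[219.5,156]],.019,o)[0]; T=f([[213,206]],.018,o)[0]; print("C",C,"S",S,"T",T,np.linalg.norm(S-C),np.degrees(np.arctan2(*(S-C)[::-1])),np.degrees(np.arctan2(*(S-T)[::-1])))
# overlay of model at 4x
im=cv2.imread("pics/w5.png"); K=4; x1,y1=252,82
I=cv2.resize(im[y1:y1+110,x1:x1+130],None,fx=K,fy=K,interpolation=cv2.INTER_CUBIC)
t=np.linspace(0,2*np.pi,60)
def dr(P3,col): 
    q=(proj(P3,k)-[x1,y1]+.5)*K; cv2.polylines(I,[q.round().astype(int)],False,col,1)
for rad,z,col in ((.025,.032,(0,0,255)),(.014,.032,(0,255,0)),(.025,0,(255,255,0))): dr(np.c_[C[0]+rad*np.cos(t),C[1]+rad*np.sin(t),0*t+z],col)
dr(np.array([[*C,.016],[*S,.016]]),(255,0,255))
cv2.imwrite("pics/ov.png",I)
```

```text
flat edge [[0.4976, 0.0637], [0.4928, 0.0785]] 108.02503266413103 disc [[0.50259954 0.07274142]]
[0.50379213 0.07287791] [ -78.25043843   12.12962422  101.96832596 -168.0141969 ]
C [ 0.52318114 -0.22004346] S [ 0.49490294 -0.21552543] T [ 0.51275742 -0.2177626 ] 0.028636844499379647 170.92251806562567 172.85804341130978
```

View pics/ov.png

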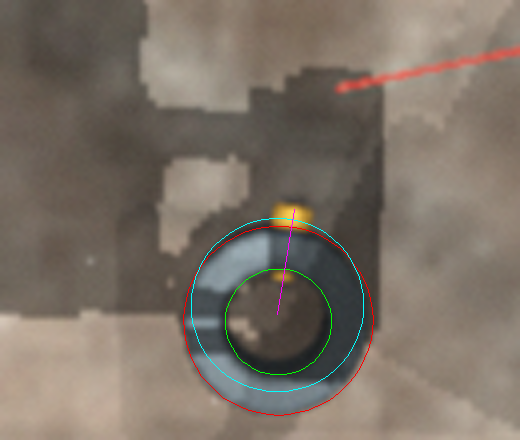

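Run:
```python
from h import *
from scipy.optimize import differential_evolution
im=cv2.imread("pics/w4.png"); k=np.load("k4.npy",allow_pickle=True).item()
hsv=cv2.cvtColor(im,cv2.COLOR_BGR2HSV); m=(cv2.inRange(hsv,(12,90,40),(32,255,255))>0); M=np.zeros_like(m); M[150:170,300:330]=m[150:170,300:330]; print(M.sum())
crop=(300,145); Mc=M[145:175,300:330]
def cost(p):
    a,x,y=p; n=np.array([np.cos(a),np.sin(a)]); t=np.array([-n[1],n[0]]); c=np.array([x,y])+.008*n
    Q=np.array([[*(c+s*.0085*t),z] for s,z in ((-1,.101),(1,.101),(1,.147),(-1,.147))])
    q=((proj(Q,k)-crop)*16+8).round().astype(int)
    I=np.zeros((480,480),np.uint8); cv2.fillPoly(I,[q],255); I=cv2.resize(I,(30,30),interpolation=cv2.INTER_AREA)/255.
    return np.abs(I-Mc).sum()
s=differential_evolution(cost,[(np.radians(170),np.radians(215)),(.498,.51),(.067,.079)],seed=1,maxiter=60); print(np.degrees(s.x[0]),s.x[1:],s.fun)
C=np.array([.5232,-.2200]); phi=np.radians(82)
r.move_to([*C,.13],qd(phi)); print(r.move_l([*C,.030],vel=.08,guard=8))
gripper_to(0,45); print(telemetry.current_opening(),telemetry.current_finger_force(),telemetry.current_wrist_force())
r.move_l([*C,.25],vel=.15); r.hold(.2); print(telemetry.current_opening(),telemetry.current_finger_force(),telemetry.current_wrist_force(),telemetry.current_t())
im,kk=snap("wrist","w6"); np.save("k6.npy",kk,allow_pickle=True); print(marks("collar_center","wrist"),marks("collar_screw","wrist"),telemetry.current_ee_pos())
cv2.imwrite("pics/w6b.png",cv2.resize(im[180:400,220:420,::-1],None,fx=2.7,fy=2.7,interpolation=cv2.INTER_CUBIC))
```

```text
87
196.48766484260526 [0.50350403 0.07231272] 14.949019607843137
False
0.04663655359224845 44.999912031926215 [0.14409884 0.45227705 0.47260056]
0.046489890807279007 44.99938513152301 [-0.83925582  0.60119298 -1.44205971] 18.5667
[([0.5214, -0.2188, 0.2371], 0.82)] [([0.4968, -0.217, 0.2358], 0.84)] [ 0.52313223 -0.21995547  0.24972678]
```

View pics/w6b.png

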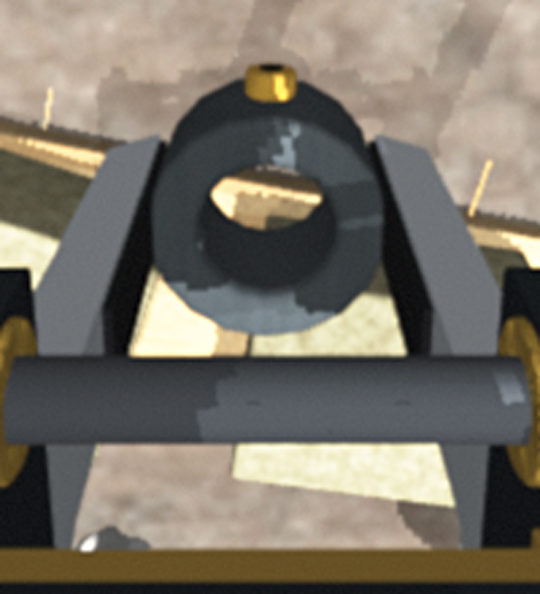

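Run:
```python
from h import *
k=np.load("k6.npy",allow_pickle=True).item(); p=telemetry.current_ee_pos()
xt=np.array([np.cos(np.radians(172)),np.sin(np.radians(172))]); t=np.linspace(0,2*np.pi,200)
for dx in (-.006,-.003,0,.003,.006):
    c=p[:2]+dx*xt; z=p[2]-.030+.032
    E=(proj(np.c_[c[0]+.025*np.cos(t),c[1]+.025*np.sin(t),0*t+z],k)-[220,180])*2.7
    S=(proj([[*(c+.0305*xt),p[2]-.014]],k)-[220,180])*2.7
    print(dx,E.min(0).round(),E.max(0).round(),S.round())
q=qd(np.radians(103)); A=np.array([.5042,.0729])
r.move_l([p[0],p[1],.27],vel=.15)
r.move_to([*A,.25],q); r.move_l([*A,.195],vel=.15); r.hold(.2)
im,k=snap("wrist","w7"); np.save("k7.npy",k,allow_pickle=True); print(telemetry.current_ee_pos(),telemetry.current_wrist_force(),telemetry.current_opening(),telemetry.current_t())
cv2.imwrite("pics/w7b.png",cv2.resize(im[160:380,220:420,::-1],None,fx=2.7,fy=2.7,interpolation=cv2.INTER_CUBIC))
```

```text
-0.006 [143. 142.] [388. 363.] [[266.  90.]]
-0.003 [142. 127.] [389. 350.] [[265.  77.]]
0 [142. 113.] [389. 338.] [[265.  63.]]
0.003 [141.  98.] [390. 325.] [[265.  49.]]
0.006 [141.  83.] [390. 313.] [[265.  36.]]
[0.50493025 0.07279155 0.19603624] [-0.87178985  0.31660624 -1.64023042] 0.04661968965335924 20.9
```

View pics/w7b.png

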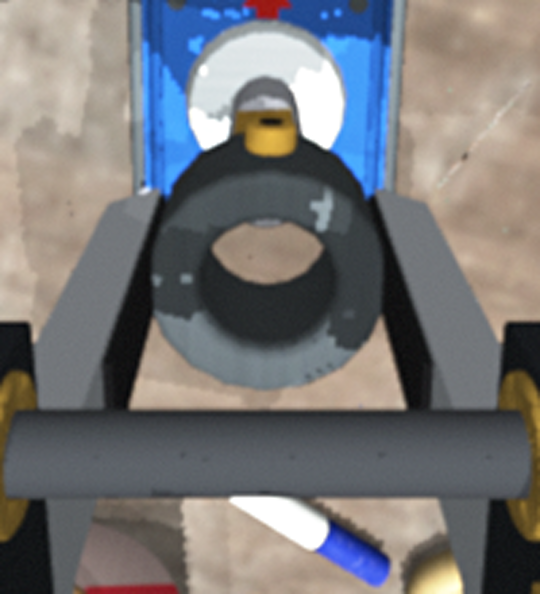

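Run:
```python
from h import *
A=np.array([.5042,.0729])
print(r.move_l([*A,.168],vel=.05,guard=7),telemetry.current_ee_pos(),telemetry.current_wrist_force(),telemetry.current_torque(),telemetry.current_t())
```

```text
True [0.50316229 0.07201527 0.17500479] [ 0.16904062 -1.18328596 -2.3709798 ] [-0.28353678 -0.01906863  0.00772624] 21.325
```

Run:
```python
from h import *
A=np.array([.5042,.0729])
p=telemetry.current_ee_pos(); print(p,telemetry.current_wrist_force())
for z in (.172,.168,.164):
    g=r.move_l([*A,z],vel=.03,guard=10); r.hold(.1); print(z,g,telemetry.current_ee_pos(),telemetry.current_wrist_force(),telemetry.current_torque(),telemetry.current_t())
    if g: break
```

```text
[0.50316229 0.07201527 0.17500479] [ 0.16904062 -1.18328596 -2.3709798 ]
0.172 False [0.50359335 0.07201895 0.17131014] [-0.39303871 -4.79080479 -5.13856138] [-0.93767801  0.12971977  0.05070128] 21.7167
0.168 False [0.50364312 0.07198922 0.16796652] [-1.57584579 -5.86490547 -0.40428442] [-1.04939382  0.33071663  0.00972632] 22.1
0.164 False [0.50359676 0.07196469 0.16422732] [-1.50187742 -5.64072827  0.66509217] [-1.0450801   0.41380648  0.0308674 ] 22.4833
```

Run:
```python
from h import *
A=np.array([.5037,.0714])
for z in (.160,.150,.143,.138):
    g=r.move_l([*A,z],vel=.03,guard=12); r.hold(.1); print(z,g,telemetry.current_ee_pos(),telemetry.current_wrist_force(),telemetry.current_torque(),telemetry.current_t())
    if g: break
print(telemetry.current_opening(),telemetry.current_finger_force())
im,k=snap("wrist","w8"); print([marks(t,"wrist") for t in ("collar_center","collar_screw","shaft_mid")])
cv2.imwrite("pics/w8b.png",cv2.resize(im[160:380,220:420,::-1],None,fx=2.7,fy=2.7,interpolation=cv2.INTER_CUBIC))
```

```text
0.16 False [0.50342025 0.07175939 0.15980892] [-0.73891118 -1.54861411 -1.68999723] [-0.22149748  0.31423226 -0.0602678 ] 22.875
0.15 False [0.50344953 0.07169818 0.1494932 ] [-2.24678723  0.59825672 -3.392625  ] [0.08883343 0.34888039 0.04078969] 23.4583
0.143 False [0.50343373 0.0716476  0.14262164] [-2.50784055  0.87155824 -3.5063256 ] [ 0.318639    0.39646744 -0.02522248] 23.9417
0.138 False [0.50345082 0.07153823 0.13767957] [-2.85967308  1.72776724 -3.54780698] [0.33584127 0.53617351 0.06627148] 24.3583
0.047118948152275526 44.99910291982815
[[([0.5052, 0.0742, 0.1253], 0.82)], [([0.4794, 0.0645, 0.1267], 0.82)], [([0.5041, 0.0733, 0.1229], 0.66)]]
```

View pics/w8b.png

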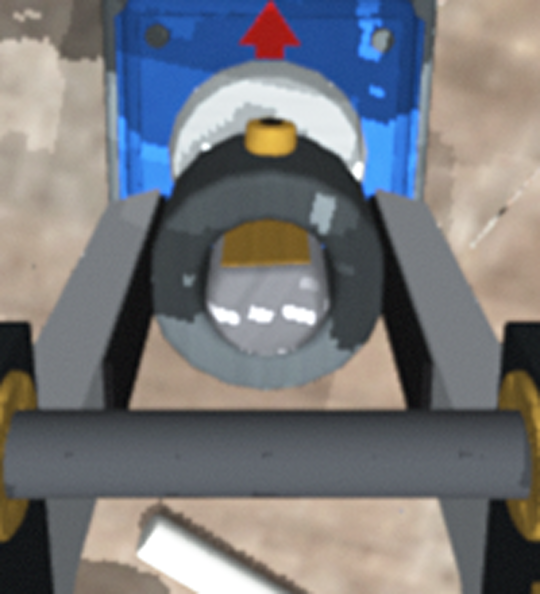

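The collar is round the shaft, with the brass flat level at (265,265) and the screw at (271,137) in line with the red arrow at (270,30). The forces are small and the height is right, so I am handing it in.

Run:
```python
from h import *
r.hold(.3); print(r.sign_off())
```

```text
the job is handed in; nothing more can be done
None
```

I turned the shaft flat to the red arrow and handed the job in with the collar held at mid-flat height, screw facing the flat, at about 24.7 s of the 50 s; the verdict itself was not shown to me.

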